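# Wind the arm trough in to its stop

### The arm

A 6-joint arm with a two-finger parallel gripper is mounted at the origin on the work surface. World frame = base frame: x ahead of the robot, y to its left, z up, the work surface at z = 0. Lengths are in mm, angles in rad, forces in N, time in s.
With the tool pointing down it reaches from about 350 to 975 mm from the base axis. Payload 7.1 kg.
Tool frame: the origin (TCP) lies on the front face of the gripper's body, between the roots of the fingers; the fingertips stand 80 mm ahead of it and the grasp point (between the pads) lies 61 mm ahead of it (ctrl.tcp_to_grasp is the distance from the TCP to the grasp point, in mm); z points along the fingers, y is the direction in which the jaws open and shut (so a half turn about z gives the same grasp; the last joint's range is limited). The gripper opens to 88 mm and grips with 3 to 60 N. Pads are 20 mm wide; open, the fingers measure 115 mm over their backs; the gripper's body (75 mm by 178 mm) begins 61 mm behind the grasp point.
Start: joints at [-1.182, 0.423, 1.63, -0, 1.089, -0.019], TCP at [247.885, -573.723, 302.675] pointing down, gripper open.
Joint ranges: [-3, 3], [-0.9, 2.11], [0.09, 2.58], [-1.31, 4.45], [0.11, 2.69], [-2.54, 2.54]. Speed limits (rad/s): [2.39, 2.39, 3.01, 3.14, 3.14, 3.14].

### API

Orientations are given as a rotation vector (axis times angle).
In Python, from workcell import telemetry, get_image, ctrl gives the robot as it stands.
- The arm moves only by the tool send_rows, never from a script. Its argument "rows" is a list of rows, each a list of 5 numbers: the shift along the tool's x, y, z in m, then the turn about the tool's z in rad, then the opening, from -1 (shut) to 1 (fully open). A call has 1 to 5 rows; each row shifts and turns the commanded pose from where the row before left it, along the tool's axes as they then stand; what a row does not reach is not made up. A row lasts 1/10 s, in which the tool goes at most 50 mm and 8.59 degrees, less where a joint would pass 70% of its speed; a pose out of reach is approached as far as the arm can. A call with a gripper value outside its range is refused whole. The fingers move at their own pace and stop on an object; the grip force is fixed at half the most. Time passes only in rows, so rows that do not move let the fingers close. It gives the time, the measured TCP pose, the force and the opening at its end, in the units of the state.
- telemetry.get_obs(): the state, without advancing time (a new reading comes with each control period).
- get_image(name): name is "scene" or "top" or "wrist"; returns a dict with "color" (480x640x3 uint8, blue, green, red), "z_map" (480x640 float32, mm along the optical axis (not along the pixel's ray), 0 where there is no reading), "camera_matrix" (3x3 intrinsics, pixels), "k1" (the pictures are not rectified: a ray, as slopes to the right and down, at radius r is drawn at 1 + k1 r^2 times it, then the intrinsics apply), "rvec" (rotation vector, rad) and "tvec" (3), from world to camera coordinates, as OpenCV has them. Camera axes: x right, y down, z forward; pixel columns grow to the right and rows downward; lengths in mm; the calibration is good to about 2 mm. A picture is of the moment at which its call begins.
- ctrl.close_job(): hands the job in, once; it reports no verdict.
The state is a dict: "t": time; "qpos": joint angles; "qvel": joint speeds; "joint_torque": joint torques, N m; "ee_pos": TCP position; "orientation": TCP orientation; "ft_force": force on the tool from outside, world axes, zero at the start; "moment": the same for the moment, N m; "width": finger opening in mm.
Only numpy, scipy, OpenCV 4.12 (cv2) and the standard library are available. Lean on these libraries where they do the work, as an engineer would, in place of code of your own. Each camera call takes 0.05 s, during which the arm holds its last target.

### The job

Two crank-driven therapy slides stand on the bench. Take the crank handle of the one that carries the half-round arm trough and wind its handwheel clockwise, drawing the trough in until its carriage is up against the stop block clamped on its rails, then let go. Move the trough only by its handwheel, and leave the handwheel of the other slide (the one with the flat hand board) as it is.

Things in the scene. Friction and masses are not known exactly. Their poses are not given: they have to be found in the camera images.
- trough_handle (a point): Middle of the black upright crank handle (22 mm across, 52 mm tall, spins freely on its pin, so the gripper can keep its heading) on the trough slide's flat aluminium handwheel (132 mm across, top 78 mm above the bench, 4 mm hub cap). The point is 28 mm above the wheel's top. Its x axis points from the wheel's upright axis out to the handle: the axis is 50 mm away along -x; z up. 5 to 10 N turn it.
- trough_slide: Carriage on two rails with the white half-round, black-lined arm trough (90 mm long, 110 wide, top 104 mm above the bench) behind a low nose (35 mm long, top 50 mm). Origin: lower edge, middle, of the nose's face towards the wheel, 26 mm above the bench; x along the rails, away from the wheel. Winding clockwise (seen from above) moves it along -x, 12 mm per radian; it stays where left.
- stop: Steel stop block, 22 x 100 x 30 mm with a dark round clamp screw on top (top 68 mm above the bench), clamped across the trough's rails between wheel and carriage, 37 to 90 mm ahead of the carriage at the start. Origin: lower edge, middle, of its face towards the trough; x as the carriage's. They touch when the two origins coincide; carriage and wheel then go no further.
- board_handle (a point): The same point on the crank handle of the other slide, which has an identical handwheel but carries a flat black hand board with a steel grip bar and has no stop. Not to be turned.

How it is judged (in metres and radians):
At the end, for the whole second after the job is handed in: The nose of the trough's carriage is against the stop (gap under 6 mm) and at rest (x of trough_slide in the frame of stop between -0.006 and 0.006 m and linear speed of trough_slide below 0.01 m/s); the robot touches nothing.
It fails at once if the other slide's handwheel is turned (its handle moves more than 20 mm) (distance of board_handle from where it was at the start of the episode above 0.02 m).
It fails at once if the trough is pushed directly by the robot (over 3 N) (contact force between any of the fingers, the arm and trough_slide above 3 N).
It also fails if it takes over 42 s, if anything falls off the work surface, if the arm or the gripper's body presses on something with over 40 N, if the wrist force passes 120 N, or if a joint passes its speed limit or range.

## Working session

There is one attempt and no reset: what is moved stays moved. The work goes in short steps, Python scripts to look and compute and a tool call to move; the robot and the scene stay as the last step left them, time stands still between calls to the robot, and variables do not carry over. Pictures are saved under pics/ and viewed, and the job is handed in when it is done.

Besides the shell and the picture viewer there is one more tool, called after "Request:" as name([rows], argument=value, ...), one row to a line, values as JSON. send_rows: Moves the arm, as the interface text tells. Its arguments: {"type":"object","properties":{"rows":{"type":"array"}},"required":["rows"]}

```bash
mkdir -p pics; ls
cat > h.py <<'E'
import numpy as np,cv2
from workcell import telemetry,get_image,ctrl
def snap(n,f):
    im=get_image(n);cv2.imwrite(f'pics/{f}.png',im['color']);np.savez(f'pics/{f}.npz',**im);return im
def load(f): return np.load(f'pics/{f}.npz')
def ray(im,u,v):
    K=np.array(im['camera_matrix']);d=np.array([(u-K[0,2])/K[0,0],(v-K[1,2])/K[1,1]]);s=d.copy()
    for _ in range(20): s=d/(1+float(im['k1'])*(s@s))
    R=cv2.Rodrigues(np.array(im['rvec'],float))[0];t=np.array(im['tvec'],float).ravel()
    return R.T@np.array([s[0],s[1],1]),-R.T@t
def atz(im,u,v,z):
    d,c=ray(im,u,v);return c+d*(z-c[2])/d[2]
def dep(im,u,v):
    d,c=ray(im,u,v);return c+d*float(im['z_map'][int(round(v)),int(round(u))])
E
python3 - <<'E'
from h import *
for n in('scene','top'): snap(n,n+'0')
o=telemetry.get_obs();print(o)
E
```

```text
pics
{'t': 0.1, 'qpos': array([-1.18202797e+00,  4.23765258e-01,  1.63059328e+00, -5.79062458e-06,
        1.08862272e+00, -1.90112046e-02]), 'qvel': array([-0.00095635, -0.00314931, -0.00282289,  0.00181442,  0.00087259,
       -0.00026109]), 'joint_torque': array([-3.28891447e-04, -5.45614672e+01, -2.74325109e+01,  6.45350944e-02,
        1.87878020e-02, -4.45037040e-05]), 'ee_pos': array([ 247.72556047, -573.38401958,  301.98681572]), 'orientation': array([-3.07518229e+00, -6.35837816e-01,  4.08707884e-04]), 'ft_force': array([-0.4701637 , -0.2881593 , -0.50315649]), 'moment': array([-0.04434461,  0.01290311,  0.01930129]), 'width': 87.8828957917132}
```

View pics/scene0.png

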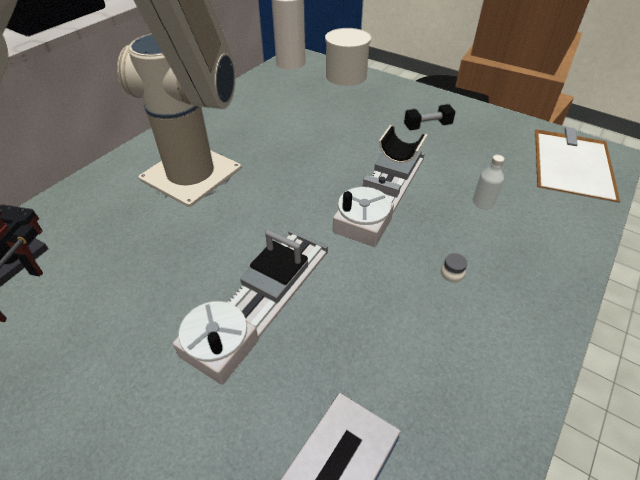

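View pics/top0.png

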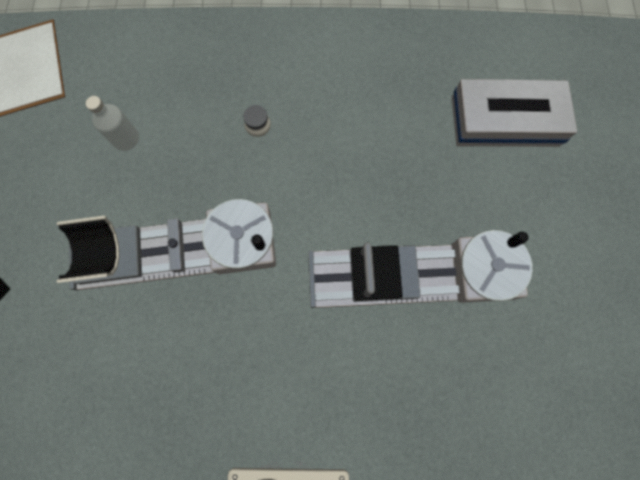

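The scene view shows the trough slide's wheel near (365,205) with its handle at (347,202). In the top view its hub is at (237,233), the handle near (258,242), the stop near (175,245) and the nose face near u=139. The board slide's hub is at (498,265) in the top view. I'll enlarge and measure.

Run:
```python
from h import *
a=load('top0')['color'][190:300,50:290];cv2.imwrite('pics/c1.png',cv2.resize(a,None,fx=3.3,fy=3.3,interpolation=2))
a=load('scene0')['color'][120:250,320:440];cv2.imwrite('pics/c2.png',cv2.resize(a,None,fx=4.5,fy=4.5,interpolation=2))
```

```text
(no output)
```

View pics/c1.png

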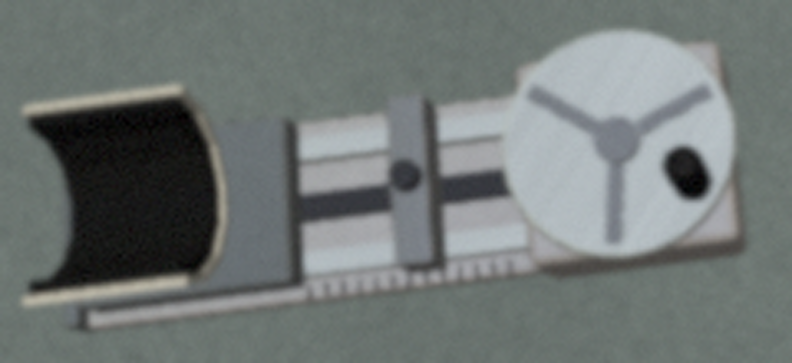

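View pics/c2.png

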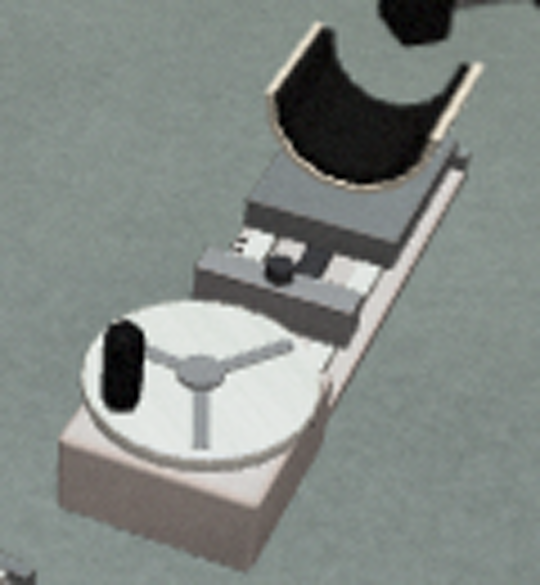

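Run:
```python
from h import *
t=load('top0');s=load('scene0')
T=lambda x,y:(x/3.3+50,y/3.3+190); S=lambda x,y:(x/4.5+320,y/4.5+120)
np.set_printoptions(precision=1,suppress=True)
print('cam',ray(t,320,240),ray(s,320,240))
print('hub top',atz(t,*T(617,139),82),dep(t,*T(617,139)))
print('hub scn',atz(s,*S(200,372),82),dep(s,*S(200,372)))
print('wheel L,R',atz(t,*T(503,143),78),atz(t,*T(735,143),78))
h1=atz(t,*T(687,172),106);h2=atz(s,*S(123,367),106)
print('handle',h1,h2,dep(s,*S(123,340)))
print('stop edges',[atz(t,*T(*p),56) for p in((389,97),(400,263),(427,97),(436,263))])
print('nose',[atz(t,*T(*p),50) for p in((288,120),(295,282))])
print('rail z',dep(t,*T(345,165)))
print('board hub',atz(t,498,264,82),'board handle',atz(t,518,239,106))
```

```text
cam (array([ 0.2, -0. , -1. ]), array([331.3, -50.5, 861.2])) (array([-0.4,  0.6, -0.7]), array([ 915.4, -645.3,  818.6]))
hub top [530.1  98.5  82. ] [530.7  98.9  79.7]
hub scn [535.5  94.7  82. ] [534.4  96.9  79.9]
wheel L,R [528.3 163.   78. ] [529.3  33.4  78. ]
handle [506.1  55.5 106. ] [512.3  50.8 106. ] [512.1  49.4 125.8]
stop edges [array([560.9, 237.6,  56. ]), array([463.7, 223.1,  56. ]), array([561. , 215.3,  56. ]), array([463.9, 202.5,  56. ])]
nose [array([548.3, 298.4,  50. ]), array([453.1, 284.9,  50. ])]
rail z [529.7 275.2  15.7]
board hub [ 474.5 -376.4   82. ] board handle [ 515.6 -406.7  106. ]
```

Request:
send_rows([
  [0,0,0,0.136,1],
  [0,0,0,0.136,1],
  [0,0,0,0.136,1],
  [0.013,-0.031,0,0,1],
  [0.013,-0.031,0,0,1],
])

```text
t: 0.6
ee_pos: [273.7, -511.2, 302.0]
orientation: [-3.141, 0.003, 0.001]
ft_force: [1.0, 0.2, 0.3]
width: 87.7
```

Request:
send_rows([
  [0.013,-0.031,0,0,1],
  [0.013,-0.031,0,0,1],
  [0.013,-0.031,0,0,1],
  [0.013,-0.031,0,0,1],
  [0.013,-0.031,0,0,1],
])

```text
t: 1.1
ee_pos: [339.1, -355.3, 302.4]
orientation: [-3.141, 0.001, 0.001]
ft_force: [-0.6, -0.0, 1.0]
width: 87.8
```

Request:
send_rows([
  [0.013,-0.031,0,0,1],
  [0.013,-0.031,0,0,1],
  [0.013,-0.031,0,0,1],
  [0.013,-0.031,0,0,1],
  [0.013,-0.031,0,0,1],
])

```text
t: 1.6
ee_pos: [404.1, -200.4, 302.6]
orientation: [-3.141, 0.001, 0.0]
ft_force: [-0.2, 0.7, -0.5]
width: 87.7
```

Request:
send_rows([
  [0.013,-0.031,0,0,1],
  [0.013,-0.031,0,0,1],
  [0.013,-0.031,0,0,1],
  [0.013,-0.031,0,0,1],
  [0,0,0,0,1],
])

```text
t: 2.1
ee_pos: [456.9, -75.1, 302.6]
orientation: [-3.141, -0.005, -0.0]
ft_force: [0.7, 0.1, 0.5]
width: 87.8
```

Request:
send_rows([
  [0.013,-0.031,0,0,1],
  [0.013,-0.031,0,0,1],
  [0.013,-0.031,0,0,1],
  [0.013,-0.031,0,0,1],
  [0,0,0,0,1],
])

```text
t: 2.6
ee_pos: [509.1, 48.2, 302.5]
orientation: [-3.141, -0.004, -0.001]
ft_force: [0.2, -0.1, 0.5]
width: 87.7
```

Run:
```python
from h import *
snap('wrist','w1');print(telemetry.get_obs()['ee_pos'])
```

```text
[508.19268252  46.95119614 302.35846324]
```

View pics/w1.png

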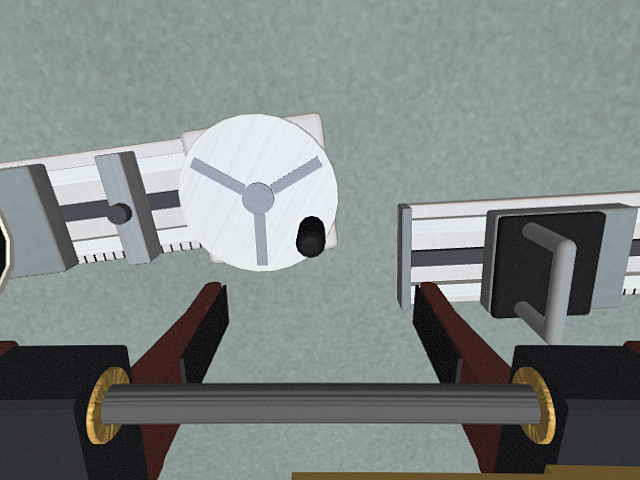

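The wrist view shows the hub at (258,198), the handle's top at (311,245), the stop's trough-side top edge from (96,155) to (134,265), and the nose edge from (44,166) to (66,272).

Run:
```python
from h import *
np.set_printoptions(precision=1,suppress=True)
w=load('w1')
print('hub',atz(w,258,198,82),'handle top',atz(w,311,244,130),dep(w,311,246),'base',atz(w,311,227,85))
a=[atz(w,95,155,56),atz(w,134,265,56),atz(w,44,166,50),atz(w,67,272,50)]
print(a);d=a[0]-a[1];n=np.array([-d[1],d[0]])/np.hypot(*d[:2]);print(((a[2]+a[3]-a[0]-a[1])/2)[:2]@n)
```

```text
hub [530.2  99.   82. ] handle top [507.   55.1 130. ] [505.3  55.1 129.5] base [506.9  56.2  85. ]
[array([561. , 238.3,  56. ]), array([461.9, 220.3,  56. ]), array([550.8, 286.6,  50. ]), array([452.4, 286.6,  50. ])]
58.11144498630278
```

Request:
send_rows([
  [0,-0.008,0.01,0,1],
  [0,0,0.03,0,1],
  [0,0,0.03,0,1],
  [0,0,0.03,0,1],
  [0,0,0,0,1],
])

```text
t: 3.15
ee_pos: [504.9, 53.1, 199.0]
orientation: [3.141, -0.003, -0.013]
ft_force: [-0.5, 0.5, 0.6]
width: 87.7
```

Run:
```python
from h import *
snap('wrist','w2');print(telemetry.get_obs()['ee_pos'])
```

```text
[506.26574485  53.28378428 200.94561482]
```

View pics/w2.png

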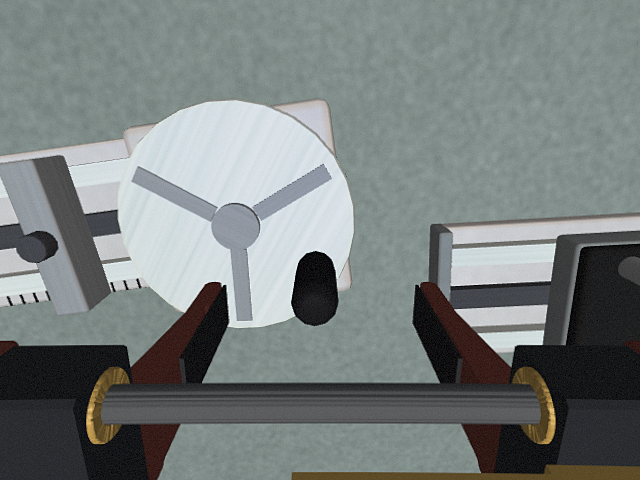

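The handle, at (315,290), sits centred between the fingers. I'll go down and close on it.

Request:
send_rows([
  [0.001,-0.001,0.02,0,1],
  [0,0,0.012,0,1],
  [0,0,0,0,1],
  [0,0,0,0,-1],
  [0,0,0,0,-1],
])

```text
t: 3.7
ee_pos: [509.5, 55.2, 171.6]
orientation: [-3.141, 0.001, -0.002]
ft_force: [-0.8, 0.9, -0.2]
width: 75.2
```

Request:
send_rows([
  [0,0,0,0,-1],
  [0,0,0,0,-1],
  [0,0,0,0,-1],
  [0,0,0,0,-1],
])

```text
t: 4.1
ee_pos: [509.0, 55.3, 170.8]
orientation: [-3.142, 0.0, -0.0]
ft_force: [0.2, 0.2, 1.0]
width: 43.0
```

Request:
send_rows([
  [0,0,0,0,-1],
  [0,0,0,0,-1],
  [0,0,0,0,-1],
  [0,0,0,0,-1],
  [0,0,0,0,-1],
])

```text
t: 4.6
ee_pos: [509.1, 55.6, 170.7]
orientation: [-3.141, 0.0, -0.0]
ft_force: [1.0, 4.3, -0.4]
width: 21.3
```

Run:
```python
from h import *
o=telemetry.get_obs();print(o['ee_pos'],o['ft_force'],o['width'])
C=np.array([531,98.5]);p=o['ee_pos'][:2]-C;r=50;a0=np.radians(-118.5);print(np.degrees(np.arctan2(p[1],p[0])),np.hypot(*p))
a=a0-0.2*np.arange(0,31);P=r*np.c_[np.cos(a),np.sin(a)]
d=np.diff(P,axis=0)
for i,x in enumerate(d): print(i,round(np.degrees(a[i+1])),x.round(1)*[1,-1])
```

```text
[509.11277127  55.60365244 170.68475169] [ 0.96543555  4.29232061 -0.44328823] 21.27245708890316
-117.03227732728831 48.157527092885445
0 -130 [-8.3 -5.6]
1 -141 [-7.  -7.1]
2 -153 [-5.4 -8.4]
3 -164 [-3.6 -9.3]
4 -176 [-1.7 -9.8]
5 -187 [  0.3 -10. ]
6 -199 [ 2.2 -9.7]
7 -210 [ 4.1 -9.1]
8 -222 [ 5.9 -8.1]
9 -233 [ 7.3 -6.8]
10 -245 [ 8.5 -5.2]
11 -256 [ 9.4 -3.4]
12 -267 [ 9.9 -1.4]
13 -279 [10.   0.6]
14 -290 [9.7 2.5]
15 -302 [9.  4.4]
16 -313 [7.9 6.1]
17 -325 [6.5 7.5]
18 -336 [4.9 8.7]
19 -348 [3.1 9.5]
20 -359 [1.1 9.9]
21 -371 [-0.8  9.9]
22 -382 [-2.8  9.6]
23 -394 [-4.7  8.8]
24 -405 [-6.3  7.7]
25 -416 [-7.7  6.3]
26 -428 [-8.8  4.7]
27 -439 [-9.6  2.8]
28 -451 [-9.9  0.9]
29 -462 [-9.9 -1.1]
```

Request:
send_rows([
  [-0.008,-0.0055,0,0,-1],
  [-0.007,-0.007,0,0,-1],
  [-0.0055,-0.0085,0,0,-1],
  [0,0,0,0,-1],
])

```text
t: 5.0
ee_pos: [488.7, 76.7, 170.7]
orientation: [-3.141, -0.001, -0.002]
ft_force: [2.3, 5.1, -4.0]
width: 21.1
```

Run:
```python
from h import *
snap('top','t2');o=telemetry.get_obs();print(o['ee_pos'],o['ft_force'],o['width'])
```

```text
[488.73670811  76.69245066 170.71887025] [ 2.69965484  6.25525239 -2.74316452] 21.207280225312413
```

View pics/t2.png

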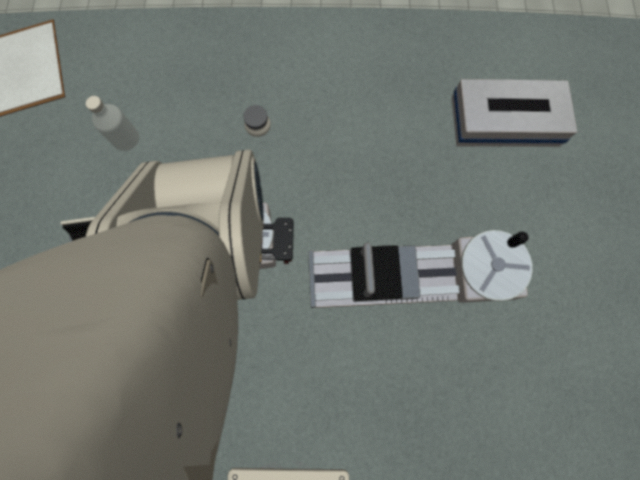

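The top view is blocked by the arm, but the TCP angle is -153° as planned and the forces are low. The board slide is unchanged. Continuing.

Request:
send_rows([
  [-0.0036,-0.0093,0,0,-1],
  [-0.0017,-0.0098,0,0,-1],
  [0.0003,-0.01,0,0,-1],
  [0.0022,-0.0097,0,0,-1],
])

```text
t: 5.45
ee_pos: [485.6, 114.2, 170.7]
orientation: [3.14, 0.001, -0.001]
ft_force: [2.8, -8.0, -0.2]
width: 21.2
```

Request:
send_rows([
  [0.0041,-0.0091,0,0,-1],
  [0.0059,-0.0081,0,0,-1],
  [0.0073,-0.0068,0,0,-1],
  [0.0085,-0.0052,0,0,-1],
])

```text
t: 5.85
ee_pos: [509.9, 143.6, 170.6]
orientation: [3.14, 0.0, -0.008]
ft_force: [-5.7, -4.0, 7.1]
width: 21.3
```

Run:
```python
from h import *
snap('scene','s2');snap('wrist','w3');o=telemetry.get_obs();print(o['ee_pos'],o['ft_force'],o['width'])
p=o['ee_pos'][:2]-[531,98.5];print(np.degrees(np.arctan2(p[1],p[0])),np.hypot(*p))
```

```text
[511.52784436 144.31827525 170.65365776] [-0.49035357  2.21410677  2.74037282] 21.284942117085556
113.02484448396625 49.784326773336105
```

View pics/s2.png

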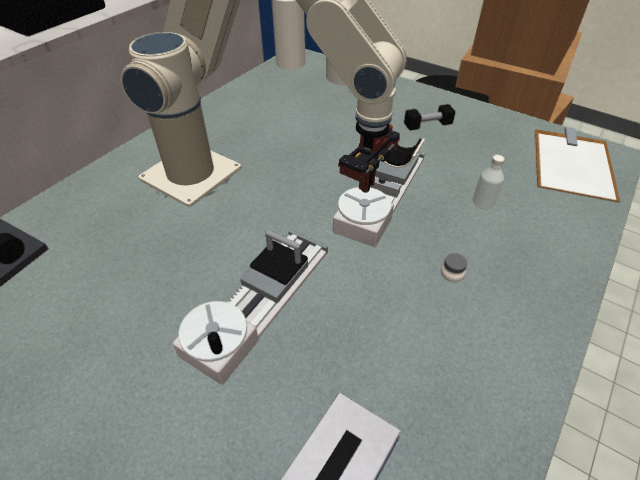

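View pics/w3.png

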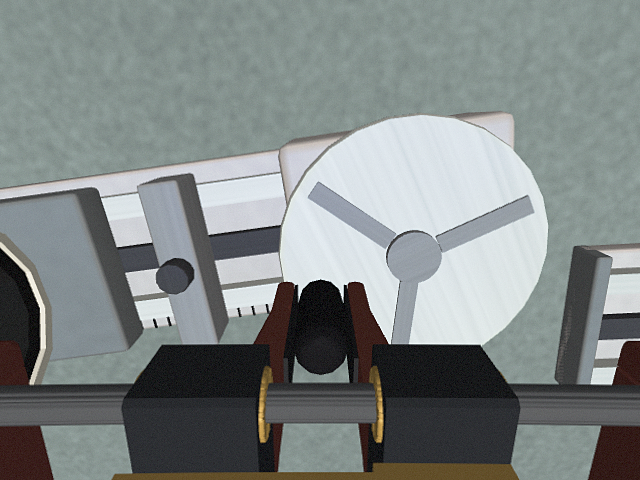

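The wrist view shows the handle still held at (322,330), and the carriage clearly nearer the stop. 127° are done. Measuring the gap from this view.

Run:
```python
from h import *
np.set_printoptions(precision=1,suppress=True)
w=load('w3')
a=[atz(w,138,184,56),atz(w,185,344,56),atz(w,96,190,50),atz(w,129,349,50)]
print(a);d=a[0]-a[1];n=np.array([-d[1],d[0]])/np.hypot(*d[:2]);g=((a[2]+a[3]-a[0]-a[1])/2)[:2]@n;print(g,np.degrees(g/12), atz(w,414,256,82))
```

```text
[array([560.8, 238.6,  56. ]), array([465.8, 224.6,  56. ]), array([556.6, 264. ,  50. ]), array([458.7, 261.3,  50. ])]
31.59486686344466 150.85437712942635 [530.8  99.7  82. ]
```

Request:
send_rows([
  [0.0094,-0.0034,0,0,-1],
  [0.0099,-0.0014,0,0,-1],
  [0.01,0.0006,0,0,-1],
  [0.0097,0.0025,0,0,-1],
])

```text
t: 6.35
ee_pos: [549.7, 146.6, 170.6]
orientation: [-3.141, 0.001, 0.004]
ft_force: [-4.8, 5.4, 4.3]
width: 21.1
```

Request:
send_rows([
  [0.009,0.0044,0,0,-1],
  [0.0079,0.0061,0,0,-1],
  [0.0065,0.0075,0,0,-1],
  [0.0049,0.0087,0,0,-1],
])

```text
t: 6.75
ee_pos: [579.0, 119.8, 170.7]
orientation: [-3.14, 0.001, -0.0]
ft_force: [-2.0, 5.6, 1.7]
width: 21.5
```

Request:
send_rows([
  [0.0031,0.0095,0,0,-1],
  [0.0011,0.0099,0,0,-1],
  [0,0,0,0,-1],
])

```text
t: 7.05
ee_pos: [583.4, 98.8, 170.7]
orientation: [3.141, -0.001, 0.001]
ft_force: [2.4, -3.1, 0.3]
width: 21.2
```

Run:
```python
from h import *
snap('wrist','w4');o=telemetry.get_obs();print(o['ee_pos'],o['ft_force'],o['width'])
p=o['ee_pos'][:2]-[531,98.5];print(np.degrees(np.arctan2(p[1],p[0])),np.hypot(*p))
```

```text
[583.32218295  98.88401948 170.73354938] [ 1.93056872 -4.24633108  0.03034731] 21.279506793231562
0.42051572438633417 52.32359218572822
```

View pics/w4.png

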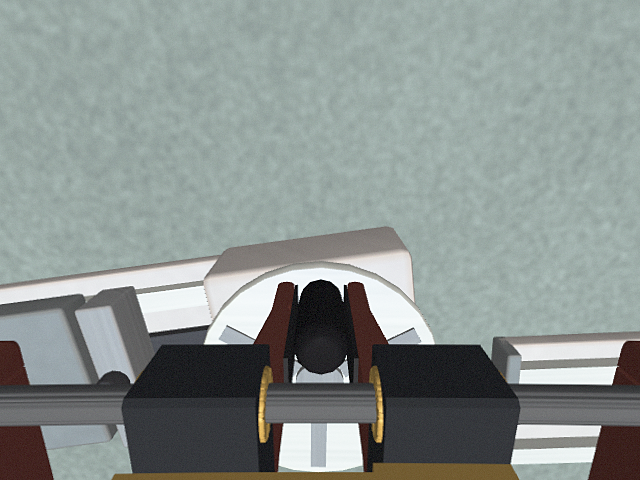

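The handle is held at 0° and the carriage is close to the stop, with about 7–11 mm left. I'll go slower and watch the force.

Request:
send_rows([
  [-0.0003,0.005,0,0,-1],
  [-0.0008,0.005,0,0,-1],
  [-0.0012,0.005,0,0,-1],
  [-0.0017,0.005,0,0,-1],
])

```text
t: 7.5
ee_pos: [579.6, 80.5, 170.7]
orientation: [-3.14, 0.0, -0.003]
ft_force: [2.7, 4.5, -2.1]
width: 21.2
```

Request:
send_rows([
  [-0.0021,0.0045,0,0,-1],
  [-0.0026,0.0043,0,0,-1],
])

```text
t: 7.7
ee_pos: [574.9, 71.6, 170.8]
orientation: [-3.14, 0.0, -0.003]
ft_force: [3.7, 4.1, -2.1]
width: 21.0
```

Request:
send_rows([
  [-0.0029,0.0041,0,0,-1],
  [-0.0033,0.0038,0,0,-1],
])

```text
t: 7.9
ee_pos: [568.5, 63.7, 170.7]
orientation: [-3.14, 0.0, -0.002]
ft_force: [2.5, 5.7, -1.9]
width: 21.6
```

Request:
send_rows([
  [-0.0036,0.0035,0,0,-1],
  [0,0,0,0,-1],
])

```text
t: 8.1
ee_pos: [564.1, 59.9, 170.7]
orientation: [-3.141, 0.0, 0.0]
ft_force: [0.6, 2.9, 0.5]
width: 21.2
```

Request:
send_rows([
  [-0.0039,0.0031,0,0,-1],
  [0,0,0,0,-1],
])

```text
t: 8.3
ee_pos: [562.1, 58.3, 170.8]
orientation: [-3.138, 0.002, -0.007]
ft_force: [7.2, 13.9, -7.5]
width: 21.5
```

Request:
send_rows([
  [-0.0042,0.0027,0,0,-1],
  [0,0,0,0,-1],
])

```text
t: 8.5
ee_pos: [560.6, 57.4, 171.0]
orientation: [-3.135, 0.003, -0.017]
ft_force: [17.5, 24.6, -17.6]
width: 21.5
```

Run:
```python
from h import *
snap('wrist','w5');snap('scene','s5');o=telemetry.get_obs();print(o['ee_pos'],o['ft_force'],o['width'])
a=load('s5')['color'][120:250,320:440];cv2.imwrite('pics/c5.png',cv2.resize(a,None,fx=4.5,fy=4.5,interpolation=2))
```

```text
[560.65082981  57.48697976 170.97165086] [ 16.70316467  24.50160907 -16.25587874] 21.299558070190766
```

View pics/w5.png

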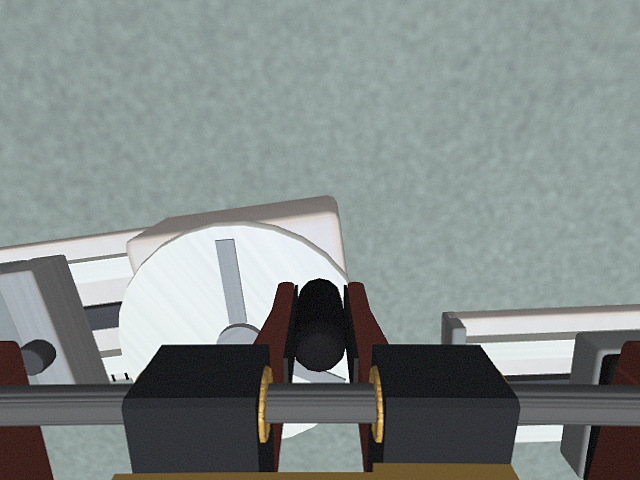

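View pics/c5.png

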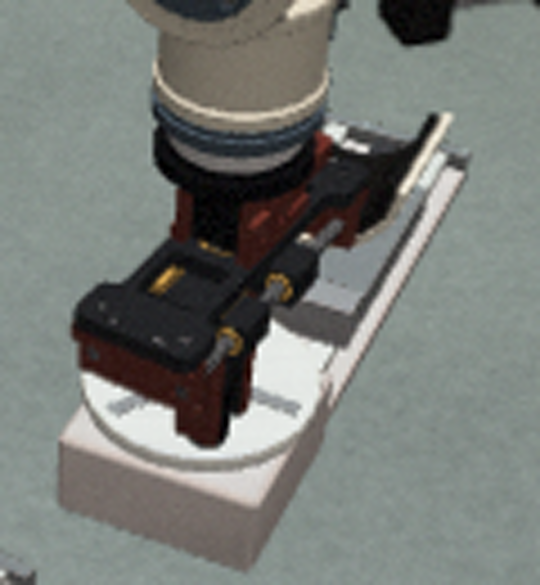

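The force rose to about 30 N and the handle stopped at about -54°. The scene crop shows the nose against the stop near (330,320). I'll relax the load, open, and lift off.

Request:
send_rows([
  [0.0025,-0.002,0,0,-1],
  [0.0015,-0.0012,0,0,-1],
  [0,0,0,0,-1],
])

```text
t: 8.9
ee_pos: [562.2, 58.6, 170.9]
orientation: [-3.14, 0.0, -0.006]
ft_force: [6.5, 10.5, -6.2]
width: 21.4
```

Request:
send_rows([
  [0,0,0,0,0],
  [0,0,0,0,0.5],
  [0,0,0,0,1],
  [0,0,0,0,1],
  [0,0,0,0,1],
])

```text
t: 9.4
ee_pos: [560.3, 56.8, 170.7]
orientation: [3.141, -0.001, -0.0]
ft_force: [0.0, 0.9, -0.5]
width: 57.9
```

Request:
send_rows([
  [0,0,0,0,1],
  [0,0,0,0,1],
  [0,0,0,0,1],
  [0,0,0,0,1],
  [0,0,0,0,1],
])

```text
t: 9.9
ee_pos: [560.4, 57.0, 170.7]
orientation: [-3.142, 0.0, -0.0]
ft_force: [0.3, 1.4, -0.1]
width: 87.3
```

Lifting, then moving back toward -y so the top view is clear.

Request:
send_rows([
  [0,0,-0.02,0,1],
  [0,0,-0.03,0,1],
  [0,0,-0.03,0,1],
  [0,0,-0.03,0,1],
  [0,0,-0.02,0,1],
])

```text
t: 10.4
ee_pos: [560.9, 57.1, 302.9]
orientation: [-3.141, 0.0, -0.004]
ft_force: [-0.2, 0.6, -0.7]
width: 87.8
```

Request:
send_rows([
  [-0.013,0.031,0,0,1],
  [-0.013,0.031,0,0,1],
  [-0.013,0.031,0,0,1],
  [-0.013,0.031,0,0,1],
  [-0.013,0.031,0,0,1],
])

```text
t: 10.9
ee_pos: [494.7, -99.0, 300.8]
orientation: [3.142, 0.0, 0.0]
ft_force: [-0.4, -0.5, 0.0]
width: 88.0
```

Request:
send_rows([
  [-0.013,0.031,0,0,1],
  [-0.013,0.031,0,0,1],
  [-0.013,0.031,0,0,1],
  [-0.013,0.031,0,0,1],
  [-0.013,0.031,0,0,1],
])

```text
t: 11.4
ee_pos: [429.6, -254.1, 300.8]
orientation: [3.141, -0.0, 0.0]
ft_force: [-0.5, 0.0, -0.5]
width: 87.6
```

Request:
send_rows([
  [0,0,0,0,1],
  [0,0,0,0,1],
  [0,0,0,0,1],
])

```text
t: 11.7
ee_pos: [430.5, -252.3, 300.6]
orientation: [-3.141, -0.0, 0.0]
ft_force: [0.2, 0.4, -0.6]
width: 87.5
```

Run:
```python
from h import *
i=snap('top','t6');snap('scene','s6')
a=i['color'][190:300,50:290];A=cv2.resize(a,None,fx=3.3,fy=3.3,interpolation=2)
b=load('s6')['color'][120:250,300:460];B=cv2.resize(b,None,fx=4.5,fy=4.5,interpolation=2)
cv2.imwrite('pics/c6.png',A);cv2.imwrite('pics/c7.png',B)
```

```text
(no output)
```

View pics/c6.png

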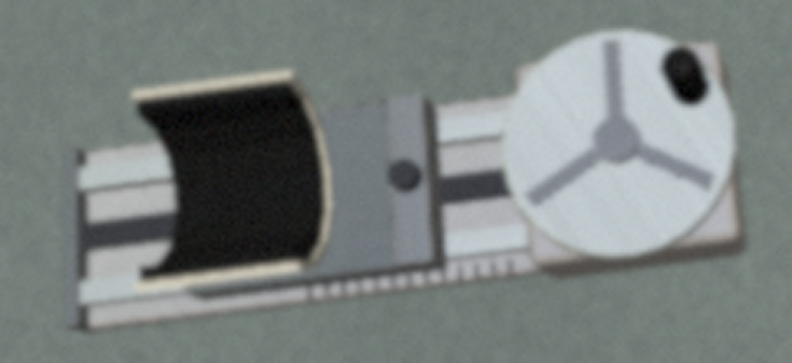

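View pics/c7.png

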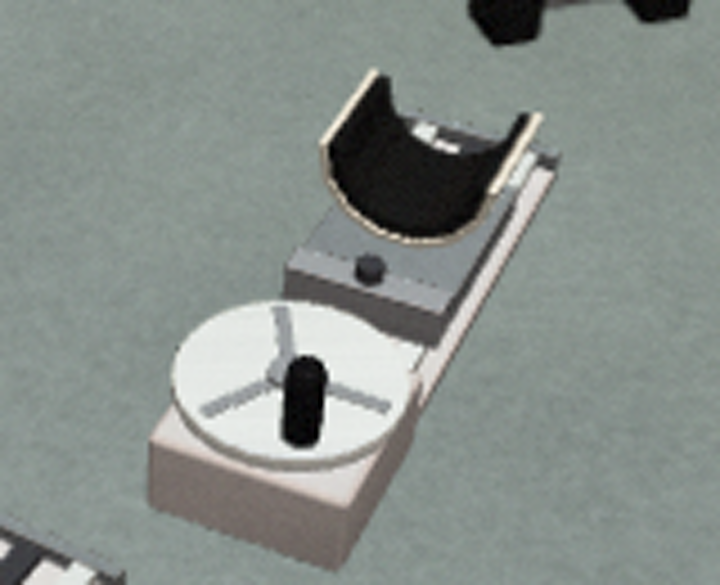

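View pics/t6.png

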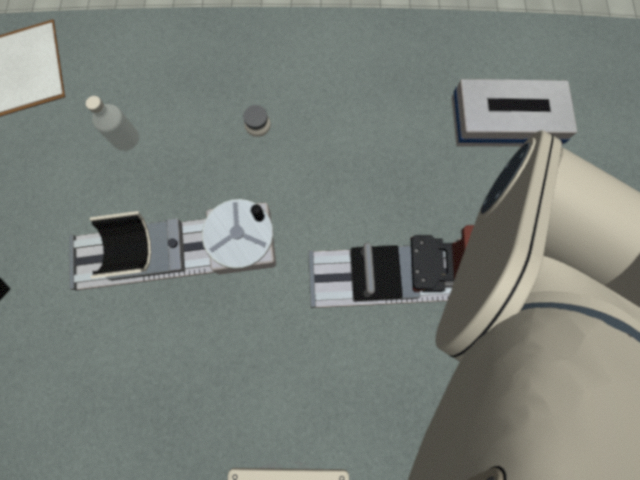

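The top and scene crops show the nose flush with the stop: top crop, edge at about (389,180) with no visible gap. The stop has not moved, and the handle is free at (685,75). The arm is hovering clear. Handing in.

Run:
```python
from h import *
o=telemetry.get_obs();print(o['t'],o['ft_force'],abs(o['qvel']).max());print(ctrl.close_job())
```

```text
11.8 [-0.1636842  -0.09362458  0.16876283] 0.0024100160134130086
the job is handed in; nothing more can be done
None
```

The trough is drawn in against its stop block and the job is handed in, at t = 11.8 s.

**What I did:** I gripped the trough slide's crank handle and wound it clockwise by about 296°. At that point the handle stopped moving and the force rose to about 30 N. I eased the load off, opened the gripper, lifted clear and backed away.

**Last checks:**
- **Gap:** the final top and scene pictures show the nose flush with the stop, with no visible gap. The stop has not shifted. I judged this by eye and did not compute the final gap.
- **Starting gap:** my two measurements, 58 mm and 62 mm, differed slightly. The winding angle corresponds to about 62 mm.
- **Robot:** the arm was at rest and the force reading was about zero at hand-in.
- **Other slide:** I never touched the board slide's handwheel, and it looked unchanged mid-run. In the last top picture the arm hides it, so I did not re-check it at the end.

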